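Zero the gauge and wedge the jig carriage just off its base

ROBOT

A 6-joint arm with a two-finger parallel gripper is mounted at the origin on the work surface. World frame = base frame: x ahead of the robot, y to its left, z up, the work surface at z = 0. Lengths are in m, angles in rad, forces in N, time in s.
With the tool pointing down it reaches from about 0.25 to 0.8 m from the base axis. Payload 8.5 kg.
Tool frame: the origin (TCP) lies at the very end of the fingers, on their centre line; the grasp point (between the pads) lies 19 mm behind it; z points along the fingers, y is the line along which they close (so a half turn about z gives the same grasp; the last joint's range is limited). The gripper opens to 85 mm and grips with 20 to 120 N. Pads are 22 mm wide; open, the fingers measure 114 mm over their backs; the gripper's body (76 mm by 85 mm) begins 54 mm behind the grasp point. The pads swing forward as they close: fully open they stand 13 mm farther back than shut.
Start: joints at [1.121, 0.238, -0.013, 1.319, 0, 1.571], TCP at [0.228, 0.473, 0.231] pointing down, gripper open.
Joint ranges: [-2.66, 2.66], [-1.03, 1.9], [-1.14, 1.46], [-1.82, 2.27], [-1.45, 1.34], [-3.14, 3.14]. Speed limits (rad/s): [2.22, 2.22, 2.79, 3.14, 3.14, 3.14].

INTERFACE

Orientations are given as a unit quaternion [w, x, y, z].
In Python, from cell import bot gives the robot as it stands.
- The arm moves only by the tool apply_moves, never from a script. Its argument "targets" is a list of rows, each an object of numbers: "dx", "dy", "dz": the shift along the tool's x, y, z in m; "rx", "ry", "rz": the turn, a rotation vector about the tool's x, y, z in rad; "hand": the opening, from 0 (shut) to 1 (fully open). A call has 1 to 20 rows; each row shifts and turns the commanded pose from where the row before left it, along the tool's axes as they then stand; what a row does not reach is not made up. A row lasts 1/10 s, in which the tool goes at most 50 mm and 8.59 degrees, less where a joint would pass 70% of its speed; a pose out of reach is approached as far as the arm can. A call is refused whole if a number of a shift passes 0.05 or a number of a turn 0.15, either way. A call with a gripper value outside its range is refused whole. The fingers move at their own pace and stop on an object; "newtons" is the grip in N (left out, the last holds). Time passes only in rows, so rows that do not move let the fingers close. It gives the time, the measured TCP pose, the force, the opening and the grip force at its end, in the units of the state.
- bot.sense(): the state, without advancing time (a new reading comes with each control period).
- bot.get_image(name): name is "scene" or "top" or "wrist"; returns the picture (384x512x3 uint8, red, green, blue); there is no depth.
- bot.get_calibration(name): a dict with "fx", "fy", "cx", "cy" (pixels), "rvec" (rotation vector, rad) and "tvec" (3), from world to camera coordinates, as OpenCV has them; the wrist camera has in their place "tool_from_camera" (4x4, takes a point from camera to tool coordinates, whose origin is the TCP and whose axes are the flange's). Camera axes: x right, y down, z forward; pixel columns grow to the right and rows downward; lengths in m; the calibration is good to about 2 mm. A picture is of the moment at which its call begins: read the wrist's pose just before it. get_calibration takes no time and is no camera call.
- bot.hand_in(): hands the job in; it is judged then, once.
Trained networks look in the newest picture that a camera, given by its name, has taken for a name from the list of things; names that differ only in an ending like _2 or _b are one class to them, and where a whole thing is asked for, a point or a joint stands for the part that bears it (a point fixed in the world has none). Each returns a list of dicts, best first, with "p" (0 to 1); they miss things now and then, are a little off and sometimes report something else, mostly with a low value. They report only what shows in the picture. A call takes as long as a camera call. They do not tell look-alikes from the thing itself.
- bot.look_for(camera, label): "centre" ([x, y, z] in m, in the coordinates of the camera as it stood for that picture, good to about 4 mm: the middle of the surface that is visible of it).
- bot.spot_point(camera, label): "centre" ([x, y, z] in m, in the coordinates of the camera as it stood for that picture, good to about 4 mm: a listed point, or the origin of a listed thing).
The state is a dict: "time_s": time; "joint_positions": joint angles; "qd": joint speeds; "effort": joint torques, N m; "tcp_pos": TCP position; "tool_rot": TCP orientation; "force": force on the tool from outside, world axes, zero at the start; "wrist_torque": the same for the moment, N m; "opening": finger opening in m; "gripper_force": force on a finger pad.
Only numpy, scipy, OpenCV 4.12 (cv2) and the standard library are available. Lean on these libraries where they do the work, as an engineer would, in place of code of your own. Each camera call takes 0.05 s, during which the arm holds its last target. There are 200 camera calls.

TASK

On the shimming jig, turn the dial gauge's bezel until the red zero mark lies under the needle; then fetch the orange wedge and push it, flat on the base plate and tip first, under the roller of the wooden carriage until the carriage just lifts off the base and the needle stands in the green band of the dial (2 to 4 mm of lift), never jacking it much past that. Lift the carriage with the wedge only, and finish still holding the wedge there: do not let go. Leave the screw jar, the wood offcut, the hammer and the ear muffs where they are.

Things in the scene. Friction and masses are not known exactly. Their poses are not given: they have to be found in the camera images.
- jig: Fixed jig; origin on the bench, x = the way the wedge is pushed in (roughly world -y), z up. Steel base plate x -150..+170, y +-75, 12 mm thick (deck 12 mm above the bench); x -150..0 is a bare apron to slide the wedge on. Two 12 mm posts at x 35, y +-50, tops 86 mm above the bench; a green column at x 150, top 108 mm, carries the dial gauge over the rear of the carriage.
- carriage: Pale wooden block, jig x 0..110, y +-65, top 62 mm above the bench, 0.5 to 0.9 kg; slides only up and down (12 mm). Axes as the jig; origin 12 mm above the jig's origin at rest, its rise is the lift. Rests on two side rails; between them the mouth, 96 mm wide, open to -x, with a 12 mm steel roller across it, axis at x 12, underside 10 mm above the deck at rest.
- jig_mouth (a point): Point on the deck (top of the base plate) at the middle of the carriage's front edge, jig coordinates (0, 0, 12) mm.
- gauge_axis (a point): On the vertical axis of the face-up dial gauge (jig x 85, y 0), 123 mm above the bench: half way up the bezel, where to grip it. The bezel is a knurled dark ring of 52 mm diameter, 115 to 131 mm above the bench, over a 44 mm housing; the white dial turns with it. Nothing else near it stands higher than 110 mm.
- bezel (a joint): Turn of the bezel with its dial, rad, positive counter-clockwise from above, range +-2.2; light friction (0.05 N m), stays where left. 0 = the red zero mark lies under the needle while the carriage is at rest. It starts 0.5 to 1.4, so it must be turned clockwise.
- zero_mark (a point): Middle of the red zero mark on the dial, 19 mm from the gauge axis, 127 mm above the bench (a red lug on the rim stands at the same angle). The dial reads clockwise from it, 36 degrees per mm of lift, black ticks each half mm; the green band covers 2 to 4 mm.
- needle_tip (a point): End of the black needle, 19 mm from the gauge axis. It points along the jig's +x while the carriage rests on its base, and turns clockwise from above by 36 degrees per mm that the carriage lifts.
- wedge: Loose orange plastic wedge, 0.12 kg, flat on the bench, 150 (x) by 30 mm (y); origin at the centre of its underside, +x to its thin tip. Flat underside; the top slopes from 3 mm high at the tip (x 75) to 23 mm at x -25 (1 in 5); behind, x -75..-25, a grip block 36 mm high, 30 mm wide. It touches the roller when its tip is about 35 mm past the roller, then lifts 1 mm per 5 mm.
- wedge_grip (a point): In the middle of the wedge's grip block, wedge coordinates (-50, 0, 24) mm: the place to grip it across its 30 mm width.
- wedge_tip (a point): Lower edge of the wedge's thin tip, wedge coordinates (75, 0, 0) mm.
- jar: Bystander: brown jar with a white cap, 60 mm diameter, 85 mm tall, origin at the centre of its underside.
- offcut: Bystander: brown wooden offcut, 130 x 45 x 30 mm, origin at the centre of its underside.
- hammer: Bystander: hammer lying on the bench, about 260 mm long, between the robot and the jig.
- earmuffs: Bystander: yellow and black ear muffs, about 66 x 145 x 131 mm, standing on the cups, origin at the centre of the underside.
Not all that is in view belongs to the job. What is shaped like the wedge but turquoise is not meant.

How it is judged:
On the way:
1. the bezel is turned so that the red zero mark lies under the needle, the carriage still resting on its base (horizontal distance between zero_mark and needle_tip below 0.003 m and z of carriage in the frame of jig below 0.0127 m), for 0.3 s.
At the end, for the whole second after the job is handed in: The carriage is lifted 1.5 to 4.5 mm off its base by the wedge alone (wedge presses on it with over 2 N, the robot does not touch it), the wedge lies flat (within 5 degrees), is at rest and still held by the fingers (over 3 N), and the bezel is still within 10 degrees of its zero (z of carriage in the frame of jig between 0.0135 and 0.0165 m and value of joint bezel between -0.17 and 0.17 rad and contact force between wedge and carriage above 2 N and contact force between the fingers and wedge above 3 N and contact force between each of the arm, the fingers and carriage below 0.5 N and angle between wedge's own z axis and vertical below 0.09 rad and linear speed of each of carriage, wedge below 0.01 m/s); the arm keeps its last pose, push and grip.
It fails at once if the carriage is jacked up more than 7 mm (z of carriage in the frame of jig above 0.019 m).
It fails at once if the carriage is lifted by the robot itself (z of carriage in the frame of jig above 0.013 m and contact force between any of the fingers, the arm and carriage above 2 N).
It fails at once if a bystander is moved more than 30 mm (distance of any of jar, offcut, hammer, earmuffs from where it was at the start of the episode above 0.03 m).
It also fails if it takes over 72 s, if anything falls off the work surface, if the arm or the gripper's body presses on something with over 40 N, if the wrist force passes 120 N, or if a joint passes its speed limit or range.

## Working session

There is one attempt and no reset: what is moved stays moved. The work goes in short steps, Python scripts to look and compute and a tool call to move; the robot and the scene stay as the last step left them, time stands still between calls to the robot, and variables do not carry over. Pictures are saved under pics/ and viewed, at most 10 in all, crops included, and the job is handed in when it is done.

Besides the shell and the picture viewer there is one more tool, called after "Request:" as name([rows], argument=value, ...), one row to a line, values as JSON. apply_moves: Moves the arm, as the interface text tells. Its arguments: {"type":"object","properties":{"targets":{"type":"array","items":{"type":"object","properties":{"dx":{"type":"number"},"dy":{"type":"number"},"dz":{"type":"number"},"rx":{"type":"number"},"ry":{"type":"number"},"rz":{"type":"number"},"hand":{"type":"number"}}}},"newtons":{"type":"number"}},"required":["targets"]}

```bash
mkdir -p pics; cat > h.py <<'E'
from cell import bot
import numpy as np, cv2
from scipy.spatial.transform import Rotation as R
def Rt(q): return R.from_quat([q[1],q[2],q[3],q[0]]).as_matrix()
def towld(cam,p,s=None):
    c=bot.get_calibration(cam); p=np.array(p)
    if cam=='wrist':
        s=s or bot.sense(); T=np.array(c['tool_from_camera']); pt=T[:3,:3]@p+T[:3,3]
        return Rt(s['tool_rot'])@pt+np.array(s['tcp_pos'])
    M=cv2.Rodrigues(np.array(c['rvec'],float))[0]
    return M.T@(p-np.array(c['tvec']))
def save(cam,n):
    im=np.asarray(bot.get_image(cam)); cv2.imwrite(f'pics/{n}.png',im[:,:,::-1]); return im
def ray(cam,u,v,z):
    c=bot.get_calibration(cam); d=np.array([(u-c['cx'])/c['fx'],(v-c['cy'])/c['fy'],1])
    o=towld(cam,[0,0,0]); w=towld(cam,d)-o
    return o+w*(z-o[2])/w[2]
def pts(cam,labels,n=2):
    for l in labels:
        for r in bot.spot_point(cam,l)[:n]: print(cam,l,round(r['p'],2),towld(cam,r['centre']).round(4))
E
python3 - <<'E'
from h import *
print(bot.sense())
a=save('scene','s0');b=save('top','t0')
L=['jig','jig_mouth','gauge_axis','zero_mark','needle_tip','wedge','wedge_grip','wedge_tip','jar','offcut','hammer','earmuffs']
pts('top',L);pts('scene',L[:8])
print(np.array(bot.get_calibration('wrist')['tool_from_camera']).round(3), bot.get_calibration('wrist')['fx'])
E
```

```text
{'time_s': 0.0, 'joint_positions': array([ 1.12102262e+00,  2.38776322e-01, -1.42514730e-02,  1.31919370e+00,
       -1.79775280e-05,  1.57082468e+00]), 'qd': array([-0.00030817, -0.00079112,  0.0003215 , -0.00023379, -0.00034501,
        0.00028156]), 'effort': array([ 3.46666282e-03, -5.38784015e+01,  3.46435905e+01,  1.81432423e-02,
        2.36831793e-04, -7.14892593e-06]), 'tcp_pos': array([0.22807583, 0.47241311, 0.23068104]), 'tool_rot': array([-1.50131115e-04,  2.23009824e-01,  9.74815937e-01, -6.96647178e-04]), 'force': array([-0.16232747,  0.1436006 ,  1.19138675]), 'wrist_torque': array([-0.00409705, -0.00952616, -0.02194863]), 'gripper_force': 0.0, 'opening': 0.08535336069373385}
top jig 0.68 [ 0.5388 -0.0865 -0.0011]
top jig_mouth 0.78 [ 0.5391 -0.085   0.0143]
top gauge_axis 0.58 [ 0.5637 -0.1723  0.1244]
top zero_mark 0.73 [ 0.5799 -0.1761  0.1251]
top zero_mark 0.51 [ 0.5385 -0.0848  0.0142]
top wedge 0.93 [0.7609 0.038  0.0014]
top wedge 0.76 [ 0.4731  0.2894 -0.0057]
top wedge_grip 0.73 [0.7292 0.0009 0.0218]
top wedge_grip 0.68 [0.4883 0.3368 0.0255]
top wedge_tip 
[... 282 characters left out ...]
388e-01 -2.000e-04]
scene jig 0.63 [ 0.5415 -0.0867  0.0034]
scene jig_mouth 0.95 [ 0.5341 -0.089   0.0151]
scene gauge_axis 0.72 [ 0.5346 -0.0886  0.015 ]
scene gauge_axis 0.62 [ 0.5575 -0.1724  0.1225]
scene zero_mark 0.51 [ 0.5378 -0.0873  0.0186]
scene needle_tip 0.15 [ 0.5564 -0.1727  0.1252]
scene wedge 0.69 [0.4735 0.2842 0.0052]
scene wedge 0.58 [0.7618 0.0389 0.0046]
scene wedge_grip 0.96 [0.7259 0.0027 0.027 ]
scene wedge_grip 0.81 [0.4867 0.3332 0.0287]
scene wedge_tip 0.81 [0.8117 0.0896 0.0029]
scene wedge_tip 0.55 [0.4404 0.2149 0.0034]
[[ 0.001 -0.953 -0.302  0.078]
 [ 1.     0.001  0.001  0.   ]
 [-0.001 -0.302  0.953 -0.143]
 [ 0.     0.     0.     1.   ]] 303.01440350161783
```

View pics/t0.png

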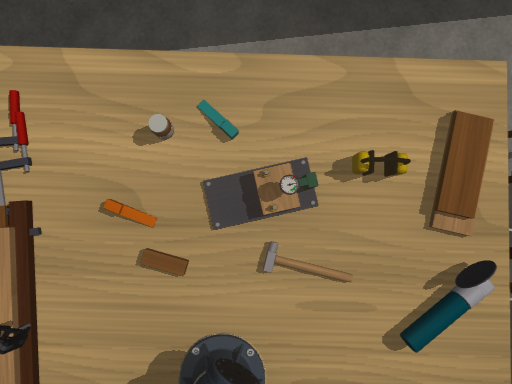

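View pics/s0.png

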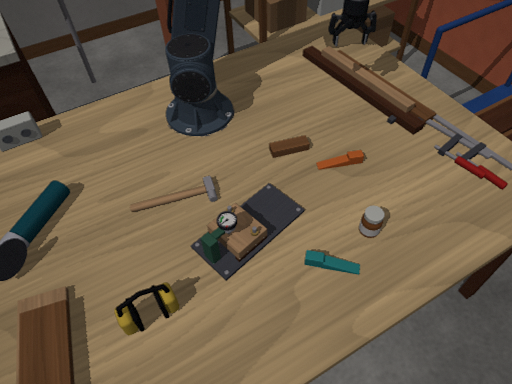

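The top view shows the jig at about (260,193) with its dial at (289,184). The orange wedge is at (130,213), and the turquoise look-alike at (217,118). In the scene view the orange wedge is at (342,160). First I'm moving above the gauge.

Request:
apply_moves([
  {"dx": -0.0388,"dy": -0.029},
  {"dx": -0.0388,"dy": -0.029},
  {"dx": -0.0388,"dy": -0.029},
  {"dx": -0.0388,"dy": -0.029},
  {"dx": -0.0388,"dy": -0.029},
  {"dx": -0.0388,"dy": -0.029},
  {"dx": -0.0388,"dy": -0.029},
  {"dx": -0.0388,"dy": -0.029},
  {"dx": -0.0388,"dy": -0.029},
  {"dx": -0.0388,"dy": -0.029},
  {"dx": -0.0388,"dy": -0.029},
  {"dx": -0.0388,"dy": -0.029},
  {"dx": -0.0388,"dy": -0.029},
  {"dx": -0.0388,"dy": -0.029},
  {"dx": -0.0388,"dy": -0.029},
  {"dx": 0},
  {"dx": 0},
  {"dx": 0},
  {"dx": 0},
])

```text
schema error: expected keys dx, dy, dz, rx, ry, rz, hand
```

```bash
cat >> h.py <<'E'
def delta(t):
    s=bot.sense(); return (Rt(s['tool_rot']).T@(np.array(t)-s['tcp_pos'])).round(4)
E
python3 - <<'E'
from h import *
s=bot.sense();print(s['tcp_pos'],Rt(s['tool_rot']).round(3).tolist())
im=save('wrist','w0')
pts('wrist',['gauge_axis','zero_mark','needle_tip','jig','jig_mouth'])
E
```

```text
[0.22823753 0.47274849 0.23127606] [[-0.901, 0.435, -0.0], [0.435, 0.901, -0.0], [0.0, -0.0, -1.0]]
```

View pics/w0.png

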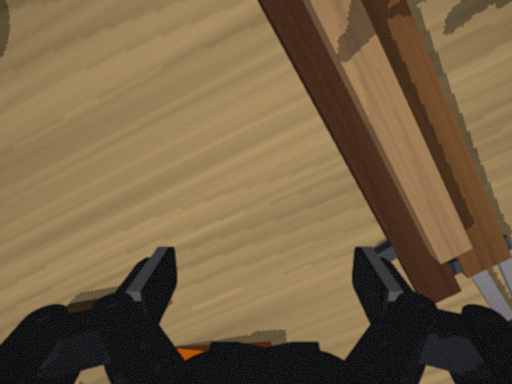

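The call was refused because every key must be present. The wrist picture only shows the clamps and the fingers at (160,270) and (375,270). I'm resending the move.

Request:
apply_moves([
  {"dx": -0.0388,"dy": -0.029,"dz": 0,"rx": 0,"ry": 0,"rz": 0,"hand": 1},
  {"dx": -0.0388,"dy": -0.029,"dz": 0,"rx": 0,"ry": 0,"rz": 0,"hand": 1},
  {"dx": -0.0388,"dy": -0.029,"dz": 0,"rx": 0,"ry": 0,"rz": 0,"hand": 1},
  {"dx": -0.0388,"dy": -0.029,"dz": 0,"rx": 0,"ry": 0,"rz": 0,"hand": 1},
  {"dx": -0.0388,"dy": -0.029,"dz": 0,"rx": 0,"ry": 0,"rz": 0,"hand": 1},
  {"dx": -0.0388,"dy": -0.029,"dz": 0,"rx": 0,"ry": 0,"rz": 0,"hand": 1},
  {"dx": -0.0388,"dy": -0.029,"dz": 0,"rx": 0,"ry": 0,"rz": 0,"hand": 1},
  {"dx": -0.0388,"dy": -0.029,"dz": 0,"rx": 0,"ry": 0,"rz": 0,"hand": 1},
  {"dx": -0.0388,"dy": -0.029,"dz": 0,"rx": 0,"ry": 0,"rz": 0,"hand": 1},
  {"dx": -0.0388,"dy": -0.029,"dz": 0,"rx": 0,"ry": 0,"rz": 0,"hand": 1},
  {"dx": -0.0388,"dy": -0.029,"dz": 0,"rx": 0,"ry": 0,"rz": 0,"hand": 1},
  {"dx": -0.0388,"dy": -0.029,"dz": 0,"rx": 0,"ry": 0,"rz": 0,"hand": 1},
  {"dx": -0.0388,"dy": -0.029,"dz": 0,"rx": 0,"ry": 0,"rz": 0,"hand": 1},
  {"dx": -0.0388,"dy": -0.029,"dz": 0,"rx": 0,"ry": 0,"rz": 0,"hand": 1},
  {"dx": -0.0388,"dy": -0.029,"dz": 0,"rx": 0,"ry": 0,"rz": 0,"hand": 1},
  {"dx": 0,"dy": 0,"dz": 0,"rx": 0,"ry": 0,"rz": 0,"hand": 1},
  {"dx": 0,"dy": 0,"dz": 0,"rx": 0,"ry": 0,"rz": 0,"hand": 1},
  {"dx": 0,"dy": 0,"dz": 0,"rx": 0,"ry": 0,"rz": 0,"hand": 1},
])

```text
time_s: 3.2
tcp_pos: [0.5628, -0.1714, 0.2312]
tool_rot: [-0.0, 0.223, 0.975, 0.0]
force: [-0.1, -0.5, 0.7]
opening: 0.0855
gripper_force: 0.0
```

```bash

python3 - <<'E'
from h import *
s=bot.sense();print(s['tcp_pos'],Rt(s['tool_rot']).round(3).tolist())
im=save('wrist','w1')
pts('wrist',['gauge_axis','zero_mark','needle_tip','jig','jig_mouth'])
E
```

```text
[ 0.56277516 -0.17143543  0.23122719] [[-0.901, 0.435, -0.001], [0.435, 0.901, 0.0], [0.001, 0.0, -1.0]]
wrist gauge_axis 0.82 [ 0.5603 -0.1682  0.122 ]
wrist zero_mark 0.57 [ 0.5759 -0.1781  0.1288]
wrist needle_tip 0.56 [ 0.5666 -0.1875  0.1244]
wrist jig 0.81 [ 0.5363 -0.0843  0.0015]
wrist jig_mouth 0.86 [ 0.5393 -0.088   0.0103]
wrist jig_mouth 0.7 [ 0.5658 -0.1882  0.1268]
```

View pics/w1.png

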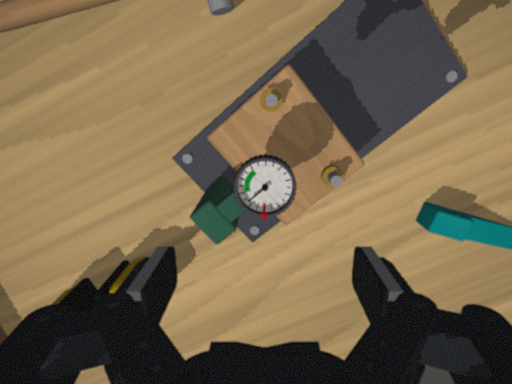

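The dial centre is at (265,184), the red lug at (264,214), and the needle points to about (250,199). The green column is at (215,212). I'll turn these pixels into world coordinates.

```bash

python3 - <<'E'
from h import *
im=cv2.imread('pics/w1.png').astype(int);b,g,r=im[...,0],im[...,1],im[...,2]
m=(r>150)&(g<70)&(b<70);m[:150]=0;m[230:]=0;v,u=np.where(m);print('red',u.mean(),v.mean(),len(u))
gr=cv2.imread('pics/w1.png',0)[150:222,228:302]
c=cv2.HoughCircles(cv2.medianBlur(gr,3),cv2.HOUGH_GRADIENT,1,50,param1=100,param2=15,minRadius=22,maxRadius=36);print(c)
m=(im.min(2)>150);m[:152]=0;m[220:]=0;m[:,:230]=0;m[:,300:]=0
cn=max(cv2.findContours(m.astype('uint8'),cv2.RETR_EXTERNAL,cv2.CHAIN_APPROX_NONE)[0],key=cv2.contourArea)
e=cv2.fitEllipse(cv2.convexHull(cn));print(e)
print('ctr',ray('wrist',*e[0],.127),'lug',ray('wrist',u.mean(),v.mean(),.127),'needle',ray('wrist',250,199,.129))
for p in [(187,159),(254,231),(451,77)]: print(ray('wrist',*p,.012))
cv2.imwrite('pics/w1c.png',cv2.resize(cv2.imread('pics/w1.png')[150:222,228:302],None,fx=7,fy=7,interpolation=cv2.INTER_CUBIC))
E
```

```text
red 263.7 213.95 20
[[[35.5 32.5 28.6]]]
((267.5522155761719, 183.97152709960938), (44.61417007446289, 49.33665466308594), 126.37413024902344)
ctr [ 0.55892885 -0.16575346  0.127     ] lug [ 0.58218177 -0.18056806  0.127     ] needle [ 0.56398057 -0.18482928  0.129     ]
[ 0.51888864 -0.25349967  0.012     ]
[ 0.63987672 -0.22251114  0.012     ]
[0.56604886 0.0600221  0.012     ]
```

View pics/w1c.png

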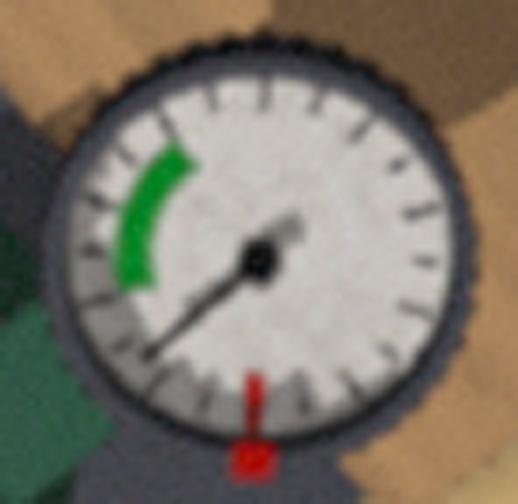

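The enlarged dial shows the hub at crop (260,262), the needle tip at (148,358) and the red mark from (255,380) to its lug at (255,462). The mark lies about 50° counter-clockwise of the needle.

```bash

python3 - <<'E'
from h import *
f=lambda x,y,z: ray('wrist',228+x/7,150+y/7,z)
h=f(260,262,.129);n=f(148,358,.129);z=f(255,380,.127);l=f(255,462,.127);r=f(262,240,.123)
print(h,n,z,l,r)
a=lambda p,q:np.degrees(np.arctan2(*(q-p)[1::-1]))
hm=f(260,262,.127)
print(a(h,n),a(hm,z),a(hm,l))
E
```

```text
[ 0.56025999 -0.16866964  0.129     ] [ 0.56540327 -0.18635911  0.129     ] [ 0.57433115 -0.17609093  0.127     ] [ 0.58420426 -0.18083006  0.127     ] [ 0.55945973 -0.16798813  0.123     ]
-73.78801122530311 -27.92264494123464 -26.97098549767865
```

Request:
apply_moves([
  {"dx": 0.0036,"dy": 0.0011,"dz": 0,"rx": 0,"ry": 0,"rz": 0.14,"hand": 1},
  {"dx": 0,"dy": 0,"dz": 0.02,"rx": 0,"ry": 0,"rz": 0.14,"hand": 1},
  {"dx": 0,"dy": 0,"dz": 0.03,"rx": 0,"ry": 0,"rz": 0.14,"hand": 1},
  {"dx": 0,"dy": 0,"dz": 0.03,"rx": 0,"ry": 0,"rz": 0,"hand": 1},
  {"dx": 0,"dy": 0,"dz": 0.03,"rx": 0,"ry": 0,"rz": 0,"hand": 1},
  {"dx": 0,"dy": 0,"dz": 0.019,"rx": 0,"ry": 0,"rz": 0,"hand": 1},
  {"dx": 0,"dy": 0,"dz": 0,"rx": 0,"ry": 0,"rz": 0,"hand": 1},
  {"dx": 0,"dy": 0,"dz": 0,"rx": 0,"ry": 0,"rz": 0,"hand": 0.5},
  {"dx": 0,"dy": 0,"dz": 0,"rx": 0,"ry": 0,"rz": 0,"hand": 0.4},
  {"dx": 0,"dy": 0,"dz": 0,"rx": 0,"ry": 0,"rz": 0,"hand": 0.4},
  {"dx": 0,"dy": 0,"dz": 0,"rx": 0,"ry": 0,"rz": 0,"hand": 0.4},
  {"dx": 0,"dy": 0,"dz": 0,"rx": 0,"ry": 0,"rz": 0,"hand": 0.4},
], newtons=20)

```text
time_s: 4.7
tcp_pos: [0.5607, -0.1703, 0.1041]
tool_rot: [0.001, 0.421, 0.907, -0.001]
force: [-2.4, -1.7, 5.1]
opening: 0.0512
gripper_force: 20.6
```

Request:
apply_moves([
  {"dx": 0,"dy": 0,"dz": 0,"rx": 0,"ry": 0,"rz": 0.1,"hand": 0.4},
  {"dx": 0,"dy": 0,"dz": 0,"rx": 0,"ry": 0,"rz": 0.1,"hand": 0.4},
  {"dx": 0,"dy": 0,"dz": 0,"rx": 0,"ry": 0,"rz": 0.1,"hand": 0.4},
  {"dx": 0,"dy": 0,"dz": 0,"rx": 0,"ry": 0,"rz": 0.1,"hand": 0.4},
  {"dx": 0,"dy": 0,"dz": 0,"rx": 0,"ry": 0,"rz": 0.1,"hand": 0.4},
  {"dx": 0,"dy": 0,"dz": 0,"rx": 0,"ry": 0,"rz": 0.1,"hand": 0.4},
  {"dx": 0,"dy": 0,"dz": 0,"rx": 0,"ry": 0,"rz": 0.1,"hand": 0.4},
  {"dx": 0,"dy": 0,"dz": 0,"rx": 0,"ry": 0,"rz": 0.1,"hand": 0.4},
  {"dx": 0,"dy": 0,"dz": 0,"rx": 0,"ry": 0,"rz": 0,"hand": 0.4},
  {"dx": 0,"dy": 0,"dz": 0,"rx": 0,"ry": 0,"rz": 0,"hand": 0.4},
])

```text
time_s: 5.7
tcp_pos: [0.5603, -0.1704, 0.1041]
tool_rot: [0.001, 0.742, 0.671, -0.0]
force: [-4.5, -2.9, 6.2]
opening: 0.0517
gripper_force: 20.7
```

```bash

python3 - <<'E'
from h import *
im=save('wrist','w2')
pts('wrist',['gauge_axis','zero_mark','needle_tip'])
c=im[150:384,150:380,::-1]
cv2.imwrite('pics/w2c.png',cv2.resize(c,None,fx=2.5,fy=2.5,interpolation=cv2.INTER_CUBIC))
E
```

```text
wrist gauge_axis 0.64 [ 0.5601 -0.1693  0.1207]
wrist gauge_axis 0.54 [ 3.245e-01 -2.430e-01  1.000e-04]
wrist zero_mark 0.95 [ 0.5649 -0.1848  0.124 ]
wrist needle_tip 0.54 [ 0.5672 -0.1892  0.1215]
```

View pics/w2c.png

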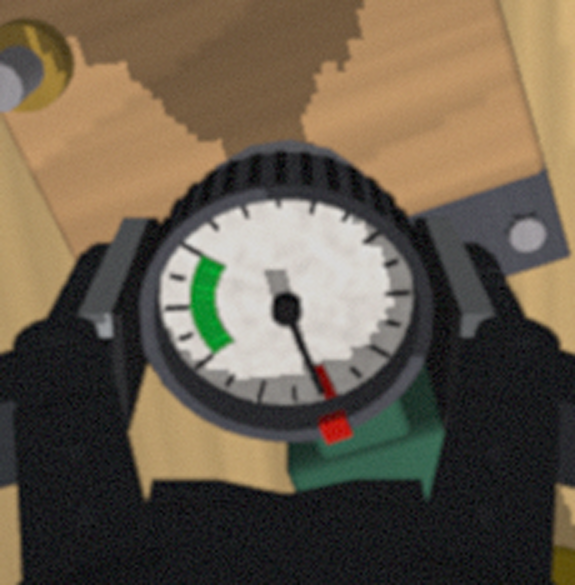

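The zero mark now lies under the needle: hub (287,308), needle tip (320,388) and lug (336,428) fall on one line. I'm releasing the bezel and going to the wedge.

Request:
apply_moves([
  {"dx": 0,"dy": 0,"dz": 0,"rx": 0,"ry": 0,"rz": 0,"hand": 1},
  {"dx": 0,"dy": 0,"dz": 0,"rx": 0,"ry": 0,"rz": 0,"hand": 1},
  {"dx": 0,"dy": 0,"dz": 0,"rx": 0,"ry": 0,"rz": 0,"hand": 1},
  {"dx": 0,"dy": 0,"dz": 0,"rx": 0,"ry": 0,"rz": 0,"hand": 1},
  {"dx": 0,"dy": 0,"dz": -0.03,"rx": 0,"ry": 0,"rz": 0,"hand": 1},
  {"dx": 0,"dy": 0,"dz": -0.04,"rx": 0,"ry": 0,"rz": 0,"hand": 1},
  {"dx": 0,"dy": 0,"dz": -0.04,"rx": 0,"ry": 0,"rz": 0,"hand": 1},
  {"dx": 0,"dy": 0,"dz": 0,"rx": 0,"ry": 0,"rz": 0,"hand": 1},
])

```text
time_s: 6.7
tcp_pos: [0.5629, -0.1701, 0.2178]
tool_rot: [0.004, 0.741, 0.671, 0.002]
force: [0.9, -0.2, 0.1]
opening: 0.0854
gripper_force: 0.0
```

```bash

python3 - <<'E'
from h import *
im=save('wrist','w3')
pts('wrist',['gauge_axis','zero_mark','needle_tip','jig','jig_mouth'])
cv2.imwrite('pics/w3c.png',cv2.resize(im[130:250,200:330,::-1],None,fx=4,fy=4,interpolation=cv2.INTER_CUBIC))
E
```

```text
wrist gauge_axis 0.86 [ 0.5562 -0.1653  0.1203]
wrist zero_mark 0.84 [ 0.5585 -0.1852  0.1178]
wrist needle_tip 0.66 [ 0.5615 -0.1835  0.1197]
wrist jig 0.84 [ 0.5326 -0.0841 -0.0056]
wrist jig_mouth 0.63 [ 0.5333 -0.0858  0.0092]
```

View pics/w3c.png

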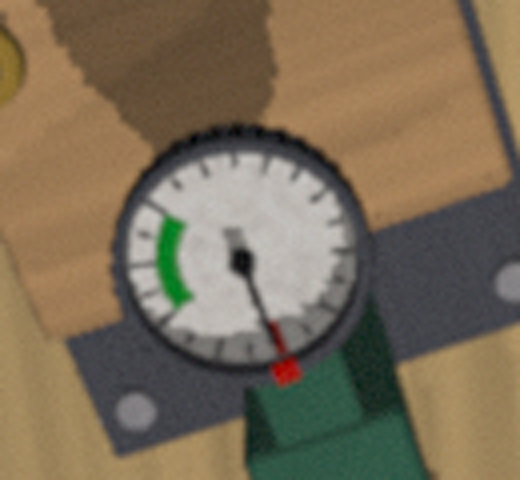

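Request:
apply_moves([
  {"dx": 0.045,"dy": -0.0112,"dz": 0,"rx": 0,"ry": 0,"rz": 0,"hand": 1},
  {"dx": 0.045,"dy": -0.0112,"dz": 0,"rx": 0,"ry": 0,"rz": 0,"hand": 1},
  {"dx": 0.045,"dy": -0.0112,"dz": 0,"rx": 0,"ry": 0,"rz": 0,"hand": 1},
  {"dx": 0.045,"dy": -0.0112,"dz": 0,"rx": 0,"ry": 0,"rz": 0,"hand": 1},
  {"dx": 0.045,"dy": -0.0112,"dz": 0,"rx": 0,"ry": 0,"rz": 0,"hand": 1},
  {"dx": 0.045,"dy": -0.0112,"dz": 0,"rx": 0,"ry": 0,"rz": 0,"hand": 1},
  {"dx": 0.045,"dy": -0.0112,"dz": 0,"rx": 0,"ry": 0,"rz": 0,"hand": 1},
  {"dx": 0.045,"dy": -0.0112,"dz": 0,"rx": 0,"ry": 0,"rz": 0,"hand": 1},
  {"dx": 0.045,"dy": -0.0112,"dz": 0,"rx": 0,"ry": 0,"rz": 0,"hand": 1},
  {"dx": 0.045,"dy": -0.0112,"dz": 0,"rx": 0,"ry": 0,"rz": 0,"hand": 1},
  {"dx": 0.045,"dy": -0.0112,"dz": 0,"rx": 0,"ry": 0,"rz": 0,"hand": 1},
  {"dx": 0,"dy": 0,"dz": 0,"rx": 0,"ry": 0,"rz": 0.13,"hand": 1},
  {"dx": 0,"dy": 0,"dz": 0,"rx": 0,"ry": 0,"rz": 0.13,"hand": 1},
  {"dx": 0,"dy": 0,"dz": 0,"rx": 0,"ry": 0,"rz": 0,"hand": 1},
  {"dx": 0,"dy": 0,"dz": 0,"rx": 0,"ry": 0,"rz": 0,"hand": 1},
  {"dx": 0,"dy": 0,"dz": 0,"rx": 0,"ry": 0,"rz": 0,"hand": 1},
])

```text
time_s: 8.6
tcp_pos: [0.4868, 0.3349, 0.212]
tool_rot: [0.0, 0.821, 0.57, -0.0]
force: [-0.4, -0.3, 0.2]
opening: 0.0853
gripper_force: 0.0
```

```bash

python3 - <<'E'
from h import *
im=save('wrist','w4')
pts('wrist',['wedge','wedge_grip','wedge_tip'])
E
```

```text
wrist wedge 0.61 [ 4.743e-01  2.877e-01 -1.000e-04]
wrist wedge_grip 0.96 [0.4954 0.3337 0.0271]
wrist wedge_tip 0.94 [0.444  0.2131 0.0014]
```

View pics/w4.png

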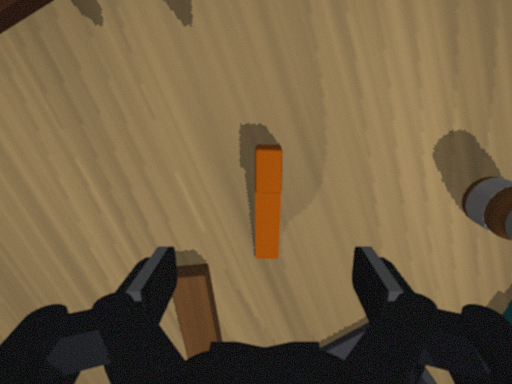

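The bezel stayed at zero after release. The orange wedge stands nearly upright in the wrist view: grip block u 256–282, v 151–192, tip edge (256–279, 258). I'll take its pose from the edges.

```bash

python3 - <<'E'
from h import *
im=cv2.imread('pics/w4.png').astype(int);b,g,r=im[...,0],im[...,1],im[...,2]
m=(r>170)&(b<80)&(r-g>70);m[:120]=0;m[270:]=0;m[:,:230]=0;m[:,310:]=0
for v in (154,160,170,180,188,196,200,220,240,254,256,258,260):
    u=np.where(m[v])[0]; print(v,u.min() if len(u) else 0,u.max()if len(u) else 0,r[v,268])
def mid(v,z):
    u=np.where(m[v])[0]; return ray('wrist',(u.min()+u.max()+1)/2,v,z)
a=mid(155,.036);bb=mid(188,.036);t=mid(255,.0035);
ctr=ray('wrist',268.5,171.5,.036)
print(a,bb,t,ctr)
A=lambda p,q:np.degrees(np.arctan2(*(q-p)[1::-1]))
print(A(a,bb),A(ctr,t),np.linalg.norm((t-ctr)[:2]))
s=bot.sense();print(A(np.zeros(3),Rt(s['tool_rot'])[:,1]))
E
```

```text
154 0 0 159
160 0 0 162
170 0 0 163
180 0 0 159
188 0 0 161
196 0 0 164
200 0 0 163
220 0 0 160
240 0 0 162
254 0 0 162
256 0 0 160
258 0 0 154
260 0 0 131Traceback (most recent call last):
  File "<stdin>", line 8, in <module>
  File "<stdin>", line 7, in mid
    return umr_minimum(a, axis, None, out, keepdims, initial, where)
ValueError: zero-size array to reduction operation minimum which has no identity
```

```bash

python3 - <<'E'
from h import *
im=cv2.imread('pics/w4.png');hsv=cv2.cvtColor(im,cv2.COLOR_BGR2HSV)
m=(hsv[...,1]>200)&(hsv[...,2]>120);m[:120]=0;m[270:]=0;m[:,:230]=0;m[:,310:]=0
for v in (147,150,154,160,188,200,220,254,258,260):
    u=np.where(m[v])[0]; print(v,u.min() if len(u) else 0,u.max()if len(u) else 0,im[v,268])
def mid(v,z):
    u=np.where(m[v])[0]; return ray('wrist',(u.min()+u.max())/2,v,z)
a=mid(155,.036);bb=mid(188,.036);t=mid(255,.0035);
ctr=mid(171,.036)
print(a,bb,t,ctr)
A=lambda p,q:np.degrees(np.arctan2(*(q-p)[1::-1]))
print(A(a,bb),A(ctr,t),np.linalg.norm((t-ctr)[:2]))
s=bot.sense();print(A(np.zeros(3),Rt(s['tool_rot'])[:,1]))
E
```

```text
147 0 0 [19 43 81]
150 257 280 [ 13  70 137]
154 256 281 [ 10  78 159]
160 256 281 [ 13  83 162]
188 256 280 [ 10  77 161]
200 256 279 [ 10  80 163]
220 256 278 [ 10  77 160]
254 256 277 [ 10  79 162]
258 0 0 [ 43  92 154]
260 0 0 [ 73 109 131]
[0.49639224 0.34950137 0.036     ] [0.48317822 0.31526111 0.036     ] [0.44662847 0.22087878 0.0035    ] [0.49034241 0.33309704 0.036     ]
-111.10262781975788 -111.2830977626945 0.12043192345845943
-20.54099964051581
```

Request:
apply_moves([
  {"dx": 0,"dy": 0.0039,"dz": 0.04,"rx": 0,"ry": 0,"rz": 0.012,"hand": 1},
  {"dx": 0,"dy": 0,"dz": 0.04,"rx": 0,"ry": 0,"rz": 0,"hand": 1},
  {"dx": 0,"dy": 0,"dz": 0.04,"rx": 0,"ry": 0,"rz": 0,"hand": 1},
  {"dx": 0,"dy": 0,"dz": 0.04,"rx": 0,"ry": 0,"rz": 0,"hand": 1},
  {"dx": 0,"dy": 0,"dz": 0.03,"rx": 0,"ry": 0,"rz": 0,"hand": 1},
  {"dx": 0,"dy": 0,"dz": 0.012,"rx": 0,"ry": 0,"rz": 0,"hand": 1},
  {"dx": 0,"dy": 0,"dz": 0,"rx": 0,"ry": 0,"rz": 0,"hand": 1},
  {"dx": 0,"dy": 0,"dz": 0,"rx": 0,"ry": 0,"rz": 0,"hand": 1},
  {"dx": 0,"dy": 0,"dz": 0,"rx": 0,"ry": 0,"rz": 0,"hand": 0},
  {"dx": 0,"dy": 0,"dz": 0,"rx": 0,"ry": 0,"rz": 0,"hand": 0},
  {"dx": 0,"dy": 0,"dz": 0,"rx": 0,"ry": 0,"rz": 0,"hand": 0},
  {"dx": 0,"dy": 0,"dz": 0,"rx": 0,"ry": 0,"rz": 0,"hand": 0},
  {"dx": 0,"dy": 0,"dz": 0,"rx": 0,"ry": 0,"rz": 0,"hand": 0},
  {"dx": 0,"dy": 0,"dz": 0,"rx": 0,"ry": 0,"rz": 0,"hand": 0},
  {"dx": 0,"dy": 0,"dz": 0,"rx": 0,"ry": 0,"rz": 0,"hand": 0},
], newtons=60)

```text
time_s: 10.3
tcp_pos: [0.4909, 0.3342, 0.0111]
tool_rot: [0.0, 0.825, 0.565, 0.001]
force: [-0.2, -0.7, 6.5]
opening: 0.029
gripper_force: 60.1
```

```bash

python3 - <<'E'
from h import *
s=bot.sense();M=Rt(s['tool_rot']);print(s['tcp_pos'],M.round(4).tolist(),np.degrees(np.arctan2(M[1,1],M[0,1])))
E
```

```text
[0.4908791  0.33416775 0.01109465] [[0.3625, 0.932, 0.0011], [0.932, -0.3625, 0.0006], [0.001, 0.0008, -1.0]] -21.25331202772158
```

Request:
apply_moves([
  {"dx": 0,"dy": 0,"dz": -0.03,"rx": 0,"ry": 0,"rz": 0,"hand": 0},
  {"dx": 0,"dy": 0,"dz": -0.04,"rx": 0,"ry": 0,"rz": 0,"hand": 0},
  {"dx": 0,"dy": 0,"dz": 0,"rx": 0,"ry": 0,"rz": -0.125,"hand": 0},
  {"dx": 0,"dy": 0,"dz": 0,"rx": 0,"ry": 0,"rz": -0.125,"hand": 0},
  {"dx": 0,"dy": 0,"dz": 0,"rx": 0,"ry": 0,"rz": -0.125,"hand": 0},
  {"dx": 0,"dy": 0,"dz": 0,"rx": 0,"ry": 0,"rz": -0.125,"hand": 0},
  {"dx": 0,"dy": 0,"dz": 0,"rx": 0,"ry": 0,"rz": -0.125,"hand": 0},
  {"dx": -0.0406,"dy": -0.0085,"dz": 0,"rx": 0,"ry": 0,"rz": 0,"hand": 0},
  {"dx": -0.0406,"dy": -0.0085,"dz": 0,"rx": 0,"ry": 0,"rz": 0,"hand": 0},
  {"dx": -0.0406,"dy": -0.0085,"dz": 0,"rx": 0,"ry": 0,"rz": 0,"hand": 0},
  {"dx": -0.0406,"dy": -0.0085,"dz": 0,"rx": 0,"ry": 0,"rz": 0,"hand": 0},
  {"dx": -0.0406,"dy": -0.0085,"dz": 0,"rx": 0,"ry": 0,"rz": 0,"hand": 0},
  {"dx": -0.0406,"dy": -0.0085,"dz": 0,"rx": 0,"ry": 0,"rz": 0,"hand": 0},
  {"dx": -0.0406,"dy": -0.0085,"dz": 0,"rx": 0,"ry": 0,"rz": 0,"hand": 0},
  {"dx": 0,"dy": 0,"dz": 0,"rx": 0,"ry": 0,"rz": 0,"hand": 0},
  {"dx": 0,"dy": 0,"dz": 0,"rx": 0,"ry": 0,"rz": 0,"hand": 0},
])

```text
time_s: 11.9
tcp_pos: [0.5041, 0.043, 0.0803]
tool_rot: [-0.0, 0.613, 0.79, 0.0]
force: [1.3, -0.4, -0.1]
opening: 0.0288
gripper_force: 59.6
```

```bash

python3 - <<'E'
from h import *
s=bot.sense();M=Rt(s['tool_rot']);print(s['tcp_pos'],M.round(4).tolist(),np.degrees(np.arctan2(M[1,1],M[0,1])))
save('scene','s1');pts('scene',['wedge_tip','jig_mouth','wedge_grip'],1);save('top','t1')
pts('top',['wedge_tip','jig_mouth','wedge_grip','jig','gauge_axis'],1)
save('wrist','w5');pts('wrist',['wedge_tip','jig_mouth','jig','wedge_grip'],1)
E
```

```text
[0.5041496  0.04298196 0.08029848] [[-0.2489, 0.9685, -0.0002], [0.9685, 0.2489, 0.0002], [0.0002, -0.0002, -1.0]] 14.414127060925194
scene wedge_tip 0.86 [ 0.5307 -0.0806  0.0748]
scene wedge_grip 0.84 [0.7255 0.0034 0.0268]
top wedge_tip 0.86 [ 0.5355 -0.0808  0.0679]
top jig_mouth 0.78 [ 0.537  -0.0877  0.0114]
top wedge_grip 0.96 [0.7286 0.0015 0.0197]
top jig 0.92 [ 0.5406 -0.0873  0.0006]
top gauge_axis 0.88 [ 0.5641 -0.1705  0.1249]
wrist wedge_grip 0.77 [0.5081 0.0417 0.0938]
```

View pics/w5.png

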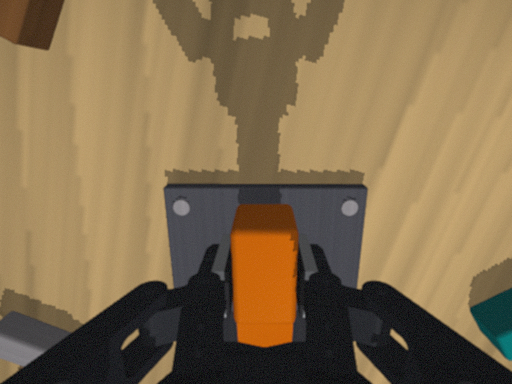

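The plate's front edge is level at v 185 from u 166 to 366, and the wedge in the grip is centred at u 265, so it's aligned and square. I'll compute the jig coordinates.

```bash

python3 - <<'E'
from h import *
a=ray('wrist',166,185.5,.012);b=ray('wrist',366,185.5,.012);m=(a+b)/2
d=(b-a)/np.linalg.norm(b-a);print(a,b,np.linalg.norm(b-a),np.degrees(np.arctan2(d[1],d[0])))
print('mid',m); s=bot.sense();M=Rt(s['tool_rot'])
print('tcp in jig from edge',-.150-(s['tcp_pos']-m)@M[:,0],(s['tcp_pos']-m)@M[:,1])
o=np.array([.539,-.0865,0]);print('tcp in jig from origin',-(s['tcp_pos']-o)@M[:,0],(s['tcp_pos']-o)@M[:,1])
E
```

```text
[0.43094293 0.04080721 0.012     ] [0.57137191 0.07741836 0.012     ] 0.14512296580202416 14.61228118016642
mid [0.50115742 0.05911278 0.012     ]
tcp in jig from edge -0.13449807335831315 -0.0008543869996981081
tcp in jig from origin -0.13494707633551745 -0.0008826593901394091
```

Request:
apply_moves([
  {"dx": 0,"dy": 0.001,"dz": 0.02,"rx": 0,"ry": 0,"rz": -0.003,"hand": 0},
  {"dx": 0,"dy": 0,"dz": 0.02,"rx": 0,"ry": 0,"rz": 0,"hand": 0},
  {"dx": 0,"dy": 0,"dz": 0.01,"rx": 0,"ry": 0,"rz": 0,"hand": 0},
  {"dx": 0,"dy": 0,"dz": 0.004,"rx": 0,"ry": 0,"rz": 0,"hand": 0},
  {"dx": 0,"dy": 0,"dz": 0.002,"rx": 0,"ry": 0,"rz": 0,"hand": 0},
  {"dx": 0,"dy": 0,"dz": 0.001,"rx": 0,"ry": 0,"rz": 0,"hand": 0},
  {"dx": 0,"dy": 0,"dz": 0,"rx": 0,"ry": 0,"rz": 0,"hand": 0},
  {"dx": 0,"dy": 0,"dz": 0,"rx": 0,"ry": 0,"rz": 0,"hand": 0},
  {"dx": 0,"dy": 0,"dz": 0,"rx": 0,"ry": 0,"rz": 0,"hand": 0},
])

```text
time_s: 13.55
tcp_pos: [0.5055, 0.0441, 0.0237]
tool_rot: [0.0, 0.611, 0.792, 0.0]
force: [0.2, 0.1, -1.3]
opening: 0.0288
gripper_force: 59.6
```

Request:
apply_moves([
  {"dx": 0,"dy": 0,"dz": 0.0005,"rx": 0,"ry": 0,"rz": 0,"hand": 0},
  {"dx": 0,"dy": 0,"dz": 0.0005,"rx": 0,"ry": 0,"rz": 0,"hand": 0},
  {"dx": 0,"dy": 0,"dz": 0,"rx": 0,"ry": 0,"rz": 0,"hand": 0},
  {"dx": 0,"dy": 0,"dz": 0,"rx": 0,"ry": 0,"rz": 0,"hand": 0},
  {"dx": 0,"dy": 0,"dz": 0,"rx": 0,"ry": 0,"rz": 0,"hand": 0},
])

```text
time_s: 14.05
tcp_pos: [0.5054, 0.0441, 0.0231]
tool_rot: [0.0, 0.611, 0.792, 0.0]
force: [-2.5, -0.2, 8.0]
opening: 0.0291
gripper_force: 60.9
```

Request:
apply_moves([
  {"dx": -0.005,"dy": 0,"dz": 0,"rx": 0,"ry": 0,"rz": 0,"hand": 0},
  {"dx": -0.005,"dy": 0,"dz": 0,"rx": 0,"ry": 0,"rz": 0,"hand": 0},
  {"dx": -0.005,"dy": 0,"dz": 0,"rx": 0,"ry": 0,"rz": 0,"hand": 0},
  {"dx": -0.005,"dy": 0,"dz": 0,"rx": 0,"ry": 0,"rz": 0,"hand": 0},
  {"dx": -0.005,"dy": 0,"dz": 0,"rx": 0,"ry": 0,"rz": 0,"hand": 0},
  {"dx": -0.005,"dy": 0,"dz": 0,"rx": 0,"ry": 0,"rz": 0,"hand": 0},
  {"dx": -0.005,"dy": 0,"dz": 0,"rx": 0,"ry": 0,"rz": 0,"hand": 0},
  {"dx": -0.005,"dy": 0,"dz": 0,"rx": 0,"ry": 0,"rz": 0,"hand": 0},
  {"dx": -0.005,"dy": 0,"dz": 0,"rx": 0,"ry": 0,"rz": 0,"hand": 0},
  {"dx": -0.005,"dy": 0,"dz": 0,"rx": 0,"ry": 0,"rz": 0,"hand": 0},
  {"dx": 0,"dy": 0,"dz": 0,"rx": 0,"ry": 0,"rz": 0,"hand": 0},
  {"dx": 0,"dy": 0,"dz": 0,"rx": 0,"ry": 0,"rz": 0,"hand": 0},
  {"dx": 0,"dy": 0,"dz": 0,"rx": 0,"ry": 0,"rz": 0,"hand": 0},
])

```text
time_s: 15.35
tcp_pos: [0.5187, -0.0044, 0.0231]
tool_rot: [0.001, 0.611, 0.792, 0.0]
force: [0.3, -0.9, 6.2]
opening: 0.029
gripper_force: 60.5
```

Request:
apply_moves([
  {"dx": -0.003,"dy": 0,"dz": 0,"rx": 0,"ry": 0,"rz": 0,"hand": 0},
  {"dx": -0.003,"dy": 0,"dz": 0,"rx": 0,"ry": 0,"rz": 0,"hand": 0},
  {"dx": 0,"dy": 0,"dz": 0,"rx": 0,"ry": 0,"rz": 0,"hand": 0},
  {"dx": 0,"dy": 0,"dz": 0,"rx": 0,"ry": 0,"rz": 0,"hand": 0},
  {"dx": 0,"dy": 0,"dz": 0,"rx": 0,"ry": 0,"rz": 0,"hand": 0},
])

```text
time_s: 15.85
tcp_pos: [0.52, -0.0095, 0.0231]
tool_rot: [0.0, 0.611, 0.792, 0.001]
force: [-1.2, 3.1, 6.3]
opening: 0.0289
gripper_force: 60.6
```

Request:
apply_moves([
  {"dx": -0.003,"dy": 0,"dz": 0,"rx": 0,"ry": 0,"rz": 0,"hand": 0},
  {"dx": -0.003,"dy": 0,"dz": 0,"rx": 0,"ry": 0,"rz": 0,"hand": 0},
  {"dx": 0,"dy": 0,"dz": 0,"rx": 0,"ry": 0,"rz": 0,"hand": 0},
  {"dx": 0,"dy": 0,"dz": 0,"rx": 0,"ry": 0,"rz": 0,"hand": 0},
  {"dx": 0,"dy": 0,"dz": 0,"rx": 0,"ry": 0,"rz": 0,"hand": 0},
])

```text
time_s: 16.35
tcp_pos: [0.5209, -0.0136, 0.0231]
tool_rot: [-0.001, 0.61, 0.792, 0.002]
force: [-3.1, 12.8, 8.9]
opening: 0.0291
gripper_force: 61.0
```

Request:
apply_moves([
  {"dx": -0.002,"dy": 0,"dz": 0,"rx": 0,"ry": 0,"rz": 0,"hand": 0},
  {"dx": -0.002,"dy": 0,"dz": 0,"rx": 0,"ry": 0,"rz": 0,"hand": 0},
  {"dx": -0.002,"dy": 0,"dz": 0,"rx": 0,"ry": 0,"rz": 0,"hand": 0},
  {"dx": 0,"dy": 0,"dz": 0,"rx": 0,"ry": 0,"rz": 0,"hand": 0},
  {"dx": 0,"dy": 0,"dz": 0,"rx": 0,"ry": 0,"rz": 0,"hand": 0},
  {"dx": 0,"dy": 0,"dz": 0,"rx": 0,"ry": 0,"rz": 0,"hand": 0},
])

```text
time_s: 16.95
tcp_pos: [0.5223, -0.0191, 0.0231]
tool_rot: [-0.001, 0.61, 0.792, 0.002]
force: [-3.0, 14.3, 9.7]
opening: 0.0288
gripper_force: 61.0
```

```bash
cat > n.py <<'E'
from h import *
import sys
s=bot.sense();print(s['tcp_pos'],s['force'].round(1))
for cam in ('scene','top'):
    im=np.asarray(bot.get_image(cam));cv2.imwrite(f'pics/{cam}_{sys.argv[1]}.png',im[:,:,::-1])
    bot.look_for  # networks use the newest picture
    for l in ('needle_tip','zero_mark','gauge_axis'):
        for r in bot.spot_point(cam,l)[:1]: print(cam,l,round(r['p'],2),towld(cam,r['centre']).round(4))
E
python3 n.py a
python3 - <<'E'
import cv2,numpy as np
from h import *
c=bot.get_calibration('scene');M=np.array(c['rvec']),np.array(c['tvec']);K=np.array([[c['fx'],0,c['cx']],[0,c['fy'],c['cy']],[0,0,1]])
P=[[.5605,-.1695,.129]]
for k in range(7):
    a=np.radians(-75.4-36*k);P.append([.5605+.013*np.cos(a),-.1695+.013*np.sin(a),.129])
print(cv2.projectPoints(np.array(P),*M,K,None)[0][:,0].round(1).tolist())
for f in ('s0','scene_a'):
    g=cv2.imread(f'pics/{f}.png',0)[206:236,212:244];print(f);print('\n'.join(' '.join('%3d'%x for x in r) for r in g))
E
```

```text
[ 0.52230488 -0.01908667  0.02307031] [-3.  14.3  9.7]
scene zero_mark 0.74 [ 0.5612 -0.1841  0.1317]
scene gauge_axis 0.73 [ 0.5577 -0.1708  0.1242]
top zero_mark 0.57 [ 0.5691 -0.1853  0.1247]
top gauge_axis 0.62 [ 0.5614 -0.1706  0.122 ]
[[226.6, 220.4], [222.9, 223.3], [221.6, 221.1], [222.3, 218.6], [224.5, 216.8], [227.6, 216.3], [230.2, 217.4], [231.5, 219.6]]
s0
118 118 119 118 120 120 120 120 120 118 116 116 114 119 122 117 109 107 108 112 116 120  97  83 106 115 104  92  66  50  40  31
120 119 119 118 119 119 119 116 114 115 115 118 123 124 121 113 109 108 113  90  78  82  72  71  78 106 112 107 100  64  31  29
119 119 121 119 118 116 116 116 117 119 123 122 122 120 113  97 105 110  90  62  59  66  69  66 100 118 115 109 110 105  67  31
121 120 119 117 115 116 118 119 123 123 122 121 120 115 103  87  84  82  64  53  54  72  71  95 113 118 118 114 111 111 108  72
119 118 116 117 116 120 123 123 122 121 119 119 110 101  92  80  71  72  60  54  81  80  69 103 114 114 116 117 114 111 112 112
116 116 117 119 123 124 124 120 121 120 104  85  70  58  54  50  50  52  54  73  96  73
[... 6260 characters left out ...]
  76  81  76  72  71  73  72  74  72  72  72  67  97 114 116
 75  67  62  60  62  62  62  62  63  66  66  63  48  84  93  93  90  90  86  79  76  74  70  70  70  70  69 100 111 116 116 116
 67  61  61  61  63  64  61  62  64  66  58  43  25  83  96 101  86  74  68  73  74 109 119 115  84  98 112 118 119 118 116 117
 63  62  62  62  62  64  62  62  66  53  40  29  32  73  81  73  58  58  65  68 103 124 129 127 118 116 119 119 119 118 116 117
 62  62  63  62  63  64  64  66  50  35  32  48  64  76  78  72  65  64  67  97 115 123 125 127 124 122 117 117 119 119 118 118
 57  61  64  65  63  65  62  47  28  39  66  73  75  76  75  76  74  68  93 111 116 117 121 124 128 126 122 117 118 119 119 117
```

The needle pixels now run from the hub (226,220) to about (221,217), which means roughly 2 mm of lift. About 5 mm more is needed.

Request:
apply_moves([
  {"dx": -0.0015,"dy": 0,"dz": 0,"rx": 0,"ry": 0,"rz": 0,"hand": 0},
  {"dx": -0.0015,"dy": 0,"dz": 0,"rx": 0,"ry": 0,"rz": 0,"hand": 0},
  {"dx": -0.0015,"dy": 0,"dz": 0,"rx": 0,"ry": 0,"rz": 0,"hand": 0},
  {"dx": 0,"dy": 0,"dz": 0,"rx": 0,"ry": 0,"rz": 0,"hand": 0},
  {"dx": 0,"dy": 0,"dz": 0,"rx": 0,"ry": 0,"rz": 0,"hand": 0},
  {"dx": 0,"dy": 0,"dz": 0,"rx": 0,"ry": 0,"rz": 0,"hand": 0},
  {"dx": 0,"dy": 0,"dz": 0,"rx": 0,"ry": 0,"rz": 0,"hand": 0},
])

```text
time_s: 18.05
tcp_pos: [0.5234, -0.0233, 0.0231]
tool_rot: [-0.002, 0.61, 0.793, 0.002]
force: [-4.1, 14.5, 9.8]
opening: 0.0286
gripper_force: 61.0
```

```bash
python3 n.py b; python3 - <<'E'
import cv2,numpy as np
a=cv2.imread('pics/scene_b.png')[200:260,200:270];b=cv2.imread('pics/s0.png')[200:260,200:270]
f=lambda x:cv2.resize(x[2:37,8:48],(390,340),interpolation=cv2.INTER_CUBIC)
cv2.imwrite('pics/cmp.png',np.hstack([f(b),f(a)]))
E
```

```text
[ 0.52339469 -0.0233354   0.02307315] [-4.1 14.5  9.8]
scene zero_mark 0.79 [ 0.5658 -0.1868  0.1308]
scene gauge_axis 0.67 [0.722  0.2024 0.0024]
top zero_mark 0.73 [ 0.5682 -0.1877  0.126 ]
top gauge_axis 0.95 [ 0.5611 -0.1706  0.1241]
```

View pics/cmp.png

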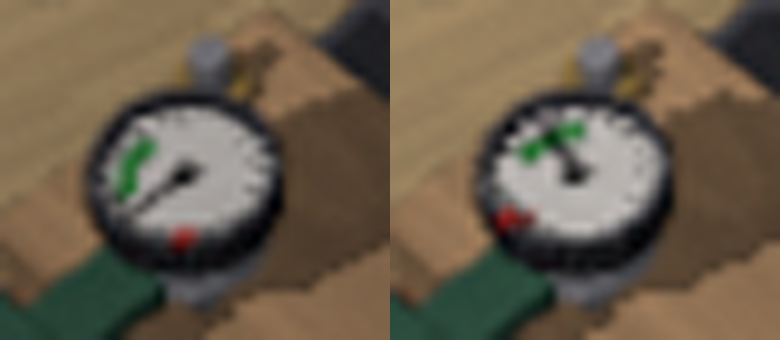

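The needle points to (552,132), the middle of the green band, so the lift is about 3 mm. The red mark stays at its zero, (513,218). I'm handing in.

```bash
python3 -c "
from cell import bot
print(bot.hand_in())"
```

```text
the job is handed in; nothing more can be done
None
```

The job is handed in, with no verdict returned. The bezel is at zero, the orange wedge lifts the carriage about 3 mm with the needle mid-green, and the gripper still holds it.

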